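Count three coin cells into the drawer

TASK

The lit magnifier takes three coin cells. Pull the chest's drawer open by its handle, then slide exactly three of the five coin cells that lie on the ridged mat over the mat's front edge into the drawer (any three). Leave the other two cells, the steel spacer ring and the rest on the mat, and leave the drawer open so that I can check the count.

Things in the scene. Friction and masses are not known exactly. Their poses are not given: they have to be found in the camera images.
- mat_edge (a point): middle of the straight front edge (400 mm along y) of the grey ridged mat, on its surface, 73 mm above the table. The mat covers the top of a low dark steel tool chest, fixed, 260 mm deep, 400 mm wide. x points level from the drawer side (robot side) to the back, y left, z up. The open drawer lies before and below this edge. A magnifier 38 mm high is fixed on the mat's back right corner
- chest_drawer0 (a joint): drawer travel in m: 0 shut, grows as it slides out towards the robot (chest -x); range 0 to 0.18; it starts up to 0.025 open. Light friction (a few N)
- chest_drawer0_handle (a point): middle of the drawer's handle: a round level steel bar 11 mm thick, 120 mm long along the chest's y, its centre 35 mm before the drawer front (29 mm free behind it), about 39 mm above the table, on a thin stem 9 mm in from each end. Moves with the drawer, whose front is 15 mm thick, its top 15 mm lower than the mat
- drawer_floor (a point): centre of the drawer's inner floor (top of its liner, 25 mm above the table); axes as mat_edge; moves with the drawer. The inside is 215 mm (x) by 358 mm (y), side walls 23 mm and front panel about 32 mm high above the liner
- cell0: coin cell, one of five alike: plain steel disc 24.5 mm in diameter, 7.7 mm thick, about 12 g, flat on the mat; origin at the centre of its underside, z along the disc's axis. The cells and the spacer ring lie in a row 25 to 75 mm behind the mat's front edge, about 46 mm apart sideways (36 mm at least), within 125 mm of the middle
- cell1: coin cell, one of five alike: plain steel disc 24.5 mm in diameter, 7.7 mm thick, about 12 g, flat on the mat; origin at the centre of its underside, z along the disc's axis. The cells and the spacer ring lie in a row 25 to 75 mm behind the mat's front edge, about 46 mm apart sideways (36 mm at least), within 125 mm of the middle
- cell2: coin cell, one of five alike: plain steel disc 24.5 mm in diameter, 7.7 mm thick, about 12 g, flat on the mat; origin at the centre of its underside, z along the disc's axis. The cells and the spacer ring lie in a row 25 to 75 mm behind the mat's front edge, about 46 mm apart sideways (36 mm at least), within 125 mm of the middle
- cell3: coin cell, one of five alike: plain steel disc 24.5 mm in diameter, 7.7 mm thick, about 12 g, flat on the mat; origin at the centre of its underside, z along the disc's axis. The cells and the spacer ring lie in a row 25 to 75 mm behind the mat's front edge, about 46 mm apart sideways (36 mm at least), within 125 mm of the middle
- cell4: coin cell, one of five alike: plain steel disc 24.5 mm in diameter, 7.7 mm thick, about 12 g, flat on the mat; origin at the centre of its underside, z along the disc's axis. The cells and the spacer ring lie in a row 25 to 75 mm behind the mat's front edge, about 46 mm apart sideways (36 mm at least), within 125 mm of the middle
- spacer: steel spacer ring, not a cell: 25 mm outside, open hole 14 mm, 8 mm high, 15 g, lying in the row among the cells; origin at the centre of its underside
- micrometer: black digital micrometer with a slate-grey display, lying flat on the back half of the mat, about 65 x 150 x 20 mm, 270 g; origin on its underside near the middle, long side along its y. Leave alone
- holder: clear plastic coin cell holder, 40 x 62 x 12 mm, empty, on the back left of the mat; origin at the centre of its underside. Leave alone
- gauge: chrome telescoping gauge, T-shaped, 110 mm long along its x (from x = -65 to +44 mm), 12 mm thick, head 36 mm wide at its +x end; lies near the left side edge of the mat. Origin on the handle's line, at the mat. Leave alone
- wrench: yellow resin thimble wrench, 80 mm long along its x, 28 mm wide, 7 mm thick, near the right side edge of the mat; origin at its underside. Leave alone

How it is judged:
By the outcome, as a careful person would: the job done as asked, in the order asked, and still so for the second after the job is handed in, with the robot touching nothing.
It also fails if it takes over 53 s, if anything falls off the work surface, if the arm or the gripper's body presses on something with over 40 N, if the wrist force passes 120 N, or if a joint passes its speed limit or range.

ROBOT

A 6-joint arm with a two-finger parallel gripper is mounted at the origin on the work surface. World frame = base frame: x ahead of the robot, y to its left, z up, the work surface at z = 0. Lengths are in mm, angles in rad, forces in N, time in s.
With the tool pointing down it reaches from about 325 to 900 mm from the base axis. Payload 6.1 kg.
Tool frame: the origin (TCP) lies at the very end of the fingers, on their centre line; the grasp point (between the pads) lies behind it (hold_point_z is the z of the grasp point in the tool frame, in mm); z points along the fingers, y is the line along which they close (so a half turn about z gives the same grasp; the last joint's range is limited). The gripper opens to 87 mm and grips with 3 to 60 N. Pads are 19 mm wide; open, the fingers measure 117 mm over their backs; the gripper's body (75 mm by 190 mm) begins 51 mm behind the grasp point.
Start: joints at [-1.31, 0.22, 1.526, -0, 1.395, -0.126], TCP at [235.759, -578.82, 198.838] pointing down, gripper open.
Joint ranges: [-2.98, 2.98], [-0.91, 2.08], [0.09, 2.57], [-1.24, 4.39], [0.2, 2.65], [-2.68, 2.68]. Speed limits (rad/s): [2.57, 2.57, 3.01, 3.14, 3.14, 3.14].

INTERFACE

Orientations are given as a unit quaternion [w, x, y, z].
In Python, from workcell import * gives the robot as it stands.
- The arm moves only by the tool play_rows, never from a script. Its argument "series" is a list of rows, each a list of 7 numbers: the turn, a rotation vector about the tool's x, y, z each as a share of 90 degrees, from -1 to 1, then the shift along the tool's x, y, z each as a share of 0.3 m, from -1 to 1, then the closure, from 0 (fully open) to 1 (shut). A call has 1 to 12 rows; each row is the pose to reach, as a shift and turn from the pose commanded when the call began, along the tool's axes at that moment; what a row does not reach only later rows make up. A row lasts 1/10 s, in which the tool goes at most 50 mm and 8.59 degrees, less where a joint would pass 70% of its speed; a pose out of reach is approached as far as the arm can. A call with a number of a shift or a turn outside -1 to 1 is refused whole. A call with a gripper value outside its range is refused whole. The fingers move at their own pace and stop on an object; the grip force is fixed at half the most. Time passes only in rows, so rows that repeat a pose let the fingers close. It gives the time, the measured TCP pose, the force, the opening and the grip force at its end, in the units of the state.
- sense(): the state, without advancing time (a new reading comes with each control period).
- snapshot(name): name is "side" or "top" or "wrist"; returns the picture (400x640x3 uint8, red, green, blue); there is no depth.
- camera_info(name): a dict with "intrinsics" (3x3 intrinsics, pixels), "position" and "attitude" of the camera in the world. Camera axes: x right, y up, looking along -z (the intrinsics and any distortion apply to the point x, -y, -z); pixel columns grow to the right and rows downward; lengths in mm; the calibration is good to about 2 mm. A picture is of the moment at which its call begins: read the wrist's pose just before it. camera_info takes no time and is no camera call; for the wrist camera it gives the pose at the moment of the call.
- finish_job(): hands the job in; it is judged then, once.
Trained networks look in the newest picture that a camera, given by its name, has taken for a name from the list of things; names that differ only in an ending like _2 or _b are one class to them, and where a whole thing is asked for, a point or a joint stands for the part that bears it (a point fixed in the world has none). Each returns a list of dicts, best first, with "p" (0 to 1); they miss things now and then, are a little off and sometimes report something else, mostly with a low value. They report only what shows in the picture. A call takes as long as a camera call.
- look_for(camera, query): "pixel" ([column, row] in pixels, amid what is visible of it).
- landmark_of(camera, query): "pixel" ([column, row] in pixels: a listed point, or the origin of a listed thing).
The state is a dict: "time": time; "joint_pos": joint angles; "qd": joint speeds; "joint_efforts": joint torques, N m; "eef_pos": TCP position; "tool_rot": TCP orientation; "force": force on the tool from outside, world axes, zero at the start; "moment": the same for the moment, N m; "opening": finger opening in mm; "grasp_force": force on a finger pad.
Only numpy, scipy, OpenCV 4.12 (cv2) and the standard library are available. Lean on these libraries where they do the work, as an engineer would, in place of code of your own. Each camera call takes 0.05 s, during which the arm holds its last target. There are 200 camera calls.

## Working session

There is one attempt and no reset: what is moved stays moved. The work goes in short steps, Python scripts to look and compute and a tool call to move; the robot and the scene stay as the last step left them, time stands still between calls to the robot, and variables do not carry over. Pictures are saved under pics/ and viewed, at most 10 in all, crops included, and the job is handed in when it is done.

Besides the shell and the picture viewer there is one more tool, called after "Call:" as name([rows], argument=value, ...), one row to a line, values as JSON. play_rows: Moves the arm, as the interface text tells. Its arguments: {"type":"object","properties":{"series":{"type":"array","items":{"type":"array","items":{"type":"number"}}}},"required":["series"]}

```bash
mkdir -p pics; cat > h.py <<'E'
from workcell import *
import numpy as np, cv2
from scipy.spatial.transform import Rotation as R
def rot(q):
    q=np.array(q,float)
    return q if q.shape==(3,3) else R.from_quat([q[1],q[2],q[3],q[0]]).as_matrix()
def ray(ci,px):
    K=np.array(ci["intrinsics"]);d=np.linalg.inv(K)@[px[0],px[1],1]
    return np.array(ci["position"],float),rot(ci["attitude"])@(d*[1,-1,-1])
def onz(ci,px,z):
    p,d=ray(ci,px);return p+d*(z-p[2])/d[2]
def proj(ci,P):
    c=rot(ci["attitude"]).T@(np.array(P)-ci["position"]);v=np.array(ci["intrinsics"])@(c*[1,-1,-1]);return v[:2]/v[2]
E
python3 - <<'E'
from h import *
s=sense();print(s)
for n in("top","side"):
    im=snapshot(n);cv2.imwrite(f"pics/{n}0.png",im[:,:,::-1]);ci=camera_info(n);print(n,ci)
    for q,z in(("mat_edge",73),("chest_drawer0_handle",39),("drawer_floor",25),("cell0",73),("spacer",73)):
        for r in landmark_of(n,q)[:7]:print(q,round(r["p"],2),np.round(r["pixel"],1),np.round(onz(ci,r["pixel"],z),1))
E
```

```text
{'time': 0.0, 'joint_pos': array([-1.31010421e+00,  2.21205921e-01,  1.52758133e+00, -2.14301461e-05,
        1.39468271e+00, -1.26108330e-01]), 'qd': array([-0.00054285,  0.00123403, -0.00099789,  0.00108669, -0.00174265,
        0.00223528]), 'joint_efforts': array([-8.28418852e-04, -4.94619763e+01, -3.87375641e+01,  6.97897514e-02,
        5.70928305e-02, -1.12643440e-04]), 'eef_pos': array([ 235.58399731, -578.20426421,  197.7655643 ]), 'tool_rot': array([-9.35819102e-04,  9.81355602e-01,  1.92198599e-01, -7.36397561e-05]), 'force': array([0.61936646, 0.35231712, 0.40095613]), 'moment': array([ 0.01899055,  0.0333126 , -0.01109411]), 'grasp_force': 0.0, 'opening': 86.98298807676535}
top {'intrinsics': array([[405.76542239,   0.        , 317.10667115],
       [  0.        , 405.76542239, 202.74361546],
       [  0.        ,   0.        ,   1.        ]]), 'position': array([585.30951304,   3.21813722, 716.49005298]), 'attitude': array([ 0.7143931 ,  0.06685559, -0.05598034, -0.69429031])}
mat_edge 0.71 [320.4 276.6] [581.4   6.2  73. ]
chest_drawer0_handle 0.75 [309.6 313.5] [522. 
[... 168 characters left out ...]
.7] [625.6  31.   73. ]
spacer 0.47 [278.3 246.6] [626.1  74.1  73. ]
spacer 0.27 [320.9 272.9] [587.1   5.6  73. ]
side {'intrinsics': array([[408.60933107,   0.        , 323.54026793],
       [  0.        , 408.60933107, 191.72210161],
       [  0.        ,   0.        ,   1.        ]]), 'position': array([634.74117365, 422.73616614, 566.38727016]), 'attitude': array([-0.04507628, -0.01600608,  0.34390779,  0.93778428])}
mat_edge 0.88 [381.4 200.7] [583.   16.1  73. ]
cell0 0.67 [356.6 184.2] [622.8 -14.4  73. ]
cell0 0.64 [352.4 205.1] [627.4  29.1  73. ]
cell0 0.53 [334.4 249.7] [648.7 111.9  73. ]
cell0 0.51 [349.2 162.2] [637.4 -62.6  73. ]
spacer 0.57 [351.  227.2] [627.4  70.9  73. ]
```

View pics/top0.png

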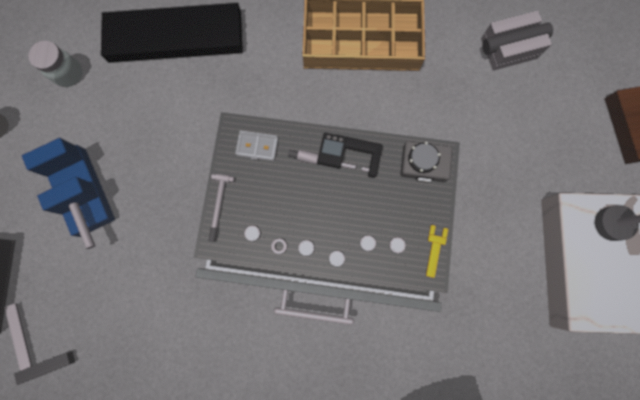

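View pics/side0.png

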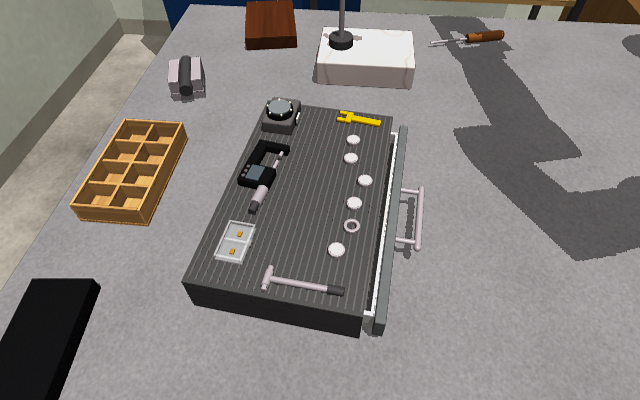

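The top view shows the cells near (252,233), (306,248), (337,259), (368,243) and (398,245), with the ring at (279,246). The handle bar runs from about (276,312) to (352,320), and the drawer is slightly open. The side view agrees.

```bash
cat > m.py <<'E'
from h import *
def blobs(n,seeds,z,im):
    hsv=cv2.cvtColor(im,cv2.COLOR_RGB2HSV);g=im.min(axis=2);ci=camera_info(n);o=[]
    for s in seeds:
        m=np.zeros_like(g);cv2.circle(m,tuple(int(v) for v in s),11,1,-1)
        m=((g>150)&(m>0)).astype(np.uint8)
        M=cv2.moments(m,True);c=(M["m10"]/M["m00"],M["m01"]/M["m00"]);o.append((np.round(c,1),int(M["m00"]),np.round(onz(ci,c,z),1)))
    return o
E
python3 - <<'E'
from m import *
t=cv2.imread("pics/top0.png")[:,:,::-1];s=cv2.imread("pics/side0.png")[:,:,::-1]
for a,b in zip(blobs("top",[(252,233),(279,246),(306,248),(337,259),(368,243),(398,245)],80.2,t),blobs("side",[(336,250),(352,226),(354,203),(365,181),(351,158),(353,140)],79.5,s)):print(a,b)
ct,cs=camera_info("top"),camera_info("side")
for nm,p in(("BL",(222,114)),("BR",(459,142)),("FR",(447,292)),("FL",(196,258))):print(nm,onz(ct,p,73).round(1))
for nm,p in(("BL",(185,281)),("BR",(278,104)),("FR",(393,116)),("FL",(363,318))):print(nm,onz(cs,p,73).round(1))
for p in((276,312),(352,320)):print("handle",onz(ct,p,42).round(1))
for p in((420,188),(421,247)):print("handle",onz(cs,p,42).round(1))
E
```

```text
(array([251.5, 232.9]), 159, array([646. , 116.6,  80.2])) (array([336.1, 249. ]), 186, array([646.2, 114.6,  79.5]))
(array([278.6, 246.1]), 63, array([626.4,  72.9,  80.2])) (array([351.4, 224.9]), 102, array([627. ,  71.3,  79.5]))
(array([305.7, 247.6]), 165, array([625.3,  30.5,  80.2])) (array([353.9, 202.3]), 143, array([625.4,  28.7,  79.5]))
(array([336.4, 258.3]), 169, array([610.2, -17.9,  80.2])) (array([364.7, 179.6]), 119, array([610.5, -19.7,  79.5]))
(array([367.6, 242.8]), 159, array([635.6, -66.1,  80.2])) (array([350.6, 157.3]), 110, array([635.6, -67.9,  79.5]))
(array([397.3, 244.7]), 165, array([ 633.9, -112.3,   80.2])) (array([353.1, 138.9]), 95, array([ 633.8, -113.8,   79.5]))
BL [845.2 179.1  73. ]
BR [ 806.1 -215.7   73. ]
FR [ 563.8 -189.8   73. ]
FL [604.5 203.3  73. ]
BL [843.4 179.9  73. ]
BR [ 783.1 -206.3   73. ]
FR [ 562.2 -191.6   73. ]
FL [605.1 208.4  73. ]
handle [522.9  76.4  42. ]
handle [514.3 -46.2  42. ]
handle [514.7 -43.6  42. ]
handle [519.8  75.1  42. ]
```

```bash
cat > plan.py <<'E'
import sys,json,numpy as np
# plan.py x y z ang  then targets x,y,z,ang : prints shares per target
def plan(c,T):
    x,y,z,a=c
    for t in T:
        d=np.array(t[:2])-[x,y]
        print([round(-(t[3]-a)/(np.pi/2),4)]+[round(v/300,4) for v in(d@[np.cos(a),np.sin(a)],d@[np.sin(a),-np.cos(a)],z-t[2])])
A=[list(map(float,s.split(','))) for s in sys.argv[1:]]
plan(A[0],A[1:])
E
python3 plan.py 235.76,-578.82,198.84,0.3868 400,-280,220,1.468
python3 -c "print()"
```

```text
[-0.6883, np.float64(0.8828), np.float64(-0.716), -0.0705]
```

Call:
play_rows([
  [0,0,-0.69,0.88,-0.72,-0.07,0],
  [0,0,-0.69,0.88,-0.72,-0.07,0],
  [0,0,-0.69,0.88,-0.72,-0.07,0],
  [0,0,-0.69,0.88,-0.72,-0.07,0],
  [0,0,-0.69,0.88,-0.72,-0.07,0.3],
  [0,0,-0.69,0.88,-0.72,-0.07,0.68],
  [0,0,-0.69,0.88,-0.72,-0.07,0.68],
  [0,0,-0.69,0.88,-0.72,-0.07,0.68],
  [0,0,-0.69,0.88,-0.72,-0.07,0.68],
  [0,0,-0.69,0.88,-0.72,-0.07,0.68],
])

```text
time: 1.6
eef_pos: [398.7, -279.4, 220.0]
tool_rot: [0.0, 0.742, 0.67, -0.0]
force: [0.4, -0.3, -0.6]
opening: 46.8
grasp_force: 0.0
```

```bash
cat > st.py <<'E'
from h import *
s=sense();T=R.from_matrix(rot(s["tool_rot"])).as_matrix()
print(round(s["time"],2),"pos",s["eef_pos"].round(1),"ang",np.arctan2(T[1,0],T[0,0]).round(4),"z",T[:,2].round(3),"F",s["force"].round(1),"open",round(s["opening"],1),"gf",s["grasp_force"])
E
python3 st.py; python3 -c "
import workcell;print([ (n,getattr(workcell,n)) for n in dir(workcell) if 'hold' in n.lower()])"
```

```text
1.6 pos [ 398.7 -279.4  220. ] ang 1.4694 z [ 0. -0. -1.] F [ 0.4 -0.3 -0.6] open 46.8 gf 0.0
[('hold_point_z', -18.700000000000003)]
```

```bash
python3 plan.py 398.8,-279.2,219.84,1.4706 508,15,170,1.4706
```

```text
[-0.0, np.float64(1.0122), np.float64(0.2641), 0.1661]
```

Call:
play_rows([
  [0,0,0,1.0,0.26,0.17,0.69],
  [0,0,0,1.0,0.26,0.17,0.69],
  [0,0,0,1.0,0.26,0.17,0.69],
  [0,0,0,1.0,0.26,0.17,0.69],
  [0,0,0,1.0,0.26,0.17,0.69],
  [0,0,0,1.0,0.26,0.17,0.69],
  [0,0,0,1.0,0.26,0.17,0.69],
  [0,0,0,1.0,0.26,0.17,0.69],
  [0,0,0,1.0,0.26,0.17,0.69],
])

```text
time: 2.5
eef_pos: [506.3, 10.1, 168.8]
tool_rot: [0.0, 0.742, 0.67, -0.0]
force: [-0.8, 0.0, 0.1]
opening: 27.3
grasp_force: 0.0
```

```bash
python3 st.py; python3 - <<'E'
from h import *
ci=camera_info("wrist");im=snapshot("wrist");cv2.imwrite("pics/w1.png",im[:,:,::-1])
print(ci)
for r in landmark_of("wrist","chest_drawer0_handle")[:2]:print(r,onz(ci,r["pixel"],39))
for r in landmark_of("wrist","mat_edge")[:2]:print(r,onz(ci,r["pixel"],73))
E
```

```text
2.5 pos [506.3  10.1 168.8] ang 1.4695 z [-0.001 -0.001 -1.   ] F [-0.8  0.   0.1] open 27.3 gf 0.0
{'intrinsics': array([[294.5627267 ,   0.        , 318.09192037],
       [  0.        , 294.5627267 , 201.98371363],
       [  0.        ,   0.        ,   1.        ]]), 'position': array([514.07208638,  80.6219245 , 354.463582  ]), 'attitude': array([ 0.98962436, -0.13443388,  0.00696356, -0.05022626])}
{'pixel': [329.2, 181.4], 'p': 0.95} [519.54559336  15.69396274  39.        ]
{'pixel': [399.8, 190.4], 'p': 0.52} [595.82883268  -2.18957319  39.        ]
{'pixel': [398.4, 192.4], 'p': 0.84} [585.59307868   4.85314705  73.        ]
```

View pics/w1.png

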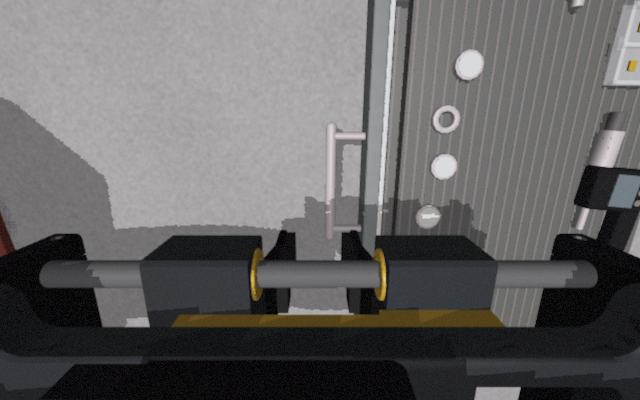

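The wrist view shows the handle bar vertical at column 330 (rows 125–238), parallel to the tool's closing normal. The drawer front begins at about column 367. The handle centre is about (519, 15).

```bash
python3 plan.py 506.4,11.5,168.84,1.4706 519,15,80,1.4706 519,15,28,1.4706
```

```text
[-0.0, np.float64(0.0158), np.float64(0.0406), 0.2961]
[-0.0, np.float64(0.0158), np.float64(0.0406), 0.4695]
```

Call:
play_rows([
  [0,0,0,0.016,0.041,0.15,0.69],
  [0,0,0,0.016,0.041,0.296,0.69],
  [0,0,0,0.016,0.041,0.35,0.69],
  [0,0,0,0.016,0.041,0.4,0.69],
  [0,0,0,0.016,0.041,0.44,0.69],
  [0,0,0,0.016,0.041,0.47,0.69],
  [0,0,0,0.016,0.041,0.47,0.69],
  [0,0,0,0.016,0.041,0.47,1.0],
  [0,0,0,0.016,0.041,0.47,1.0],
  [0,0,0,0.016,0.041,0.47,1.0],
  [0,0,0,0.016,0.041,0.47,1.0],
])

```text
time: 3.75
eef_pos: [519.6, 15.1, 28.4]
tool_rot: [0.0, 0.742, 0.671, 0.0]
force: [-0.7, -0.0, 0.3]
opening: 4.0
grasp_force: 0.0
```

```bash
python3 st.py; python3 plan.py 519,15,28,1.4706 374,29.5,28,1.4706
```

```text
3.75 pos [519.6  15.1  28.4] ang 1.4708 z [ 0.001 -0.    -1.   ] F [-0.7 -0.   0.3] open 4.0 gf 0.0
[-0.0, np.float64(-0.0003), np.float64(-0.4857), 0.0]
```

```bash
python3 - <<'E'
from h import *
im=snapshot("side");a=im[100:300,300:500];cv2.imwrite("pics/s2.png",cv2.resize(a,(600,600),interpolation=cv2.INTER_CUBIC)[:,:,::-1])
im=snapshot("wrist");cv2.imwrite("pics/w2.png",im[:,:,::-1])
print(landmark_of("side","chest_drawer0_handle"))
E
python3 st.py
```

```text
[{'pixel': [418.4, 217.8], 'p': 0.61}]
3.9 pos [519.2  15.1  28.1] ang 1.4708 z [ 0. -0. -1.] F [-0.6  1.1 -0.8] open 1.0 gf 0.0
```

View pics/s2.png

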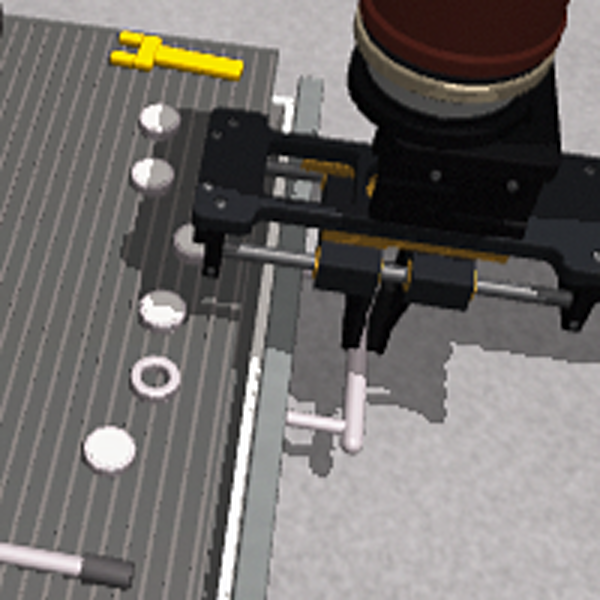

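View pics/w2.png

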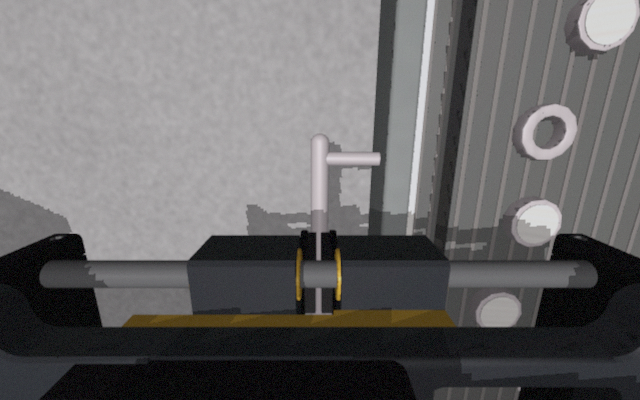

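```bash
python3 - <<'E'
from h import *
for n in("side","wrist"):
    ci=camera_info(n)
    for z in(28,39,45,50):
        p=proj(ci,(519.2,15.1,z));print(n,z,p.round(1),((p-[300,100])*3).round(0) if n=="side" else "")
    yx=np.array([.1,.995,0])
    for t in(-60,60):
        p=proj(ci,np.array([519.2,15.1,39])+t*yx);print("end",t,p.round(1),((p-[300,100])*3).round(0))
E
python3 st.py
```

```text
side 28 [417.7 220.5] [353. 362.]
side 39 [418.9 216.5] [357. 349.]
side 45 [419.5 214.2] [359. 343.]
side 50 [420.1 212.3] [360. 337.]
end -60 [420.5 188.8] [362. 266.]
end 60 [417.  247.6] [351. 443.]
wrist 28 [317.2 229.9] 
wrist 39 [317.1 236.1] 
wrist 45 [317.1 239.8] 
wrist 50 [317.1 243. ] 
end -60 [317.2 317.2] [ 52. 652.]
end 60 [317.  139.9] [ 51. 120.]
3.9 pos [519.2  15.1  28.1] ang 1.4708 z [ 0. -0. -1.] F [-0.6  1.1 -0.8] open 1.0 gf 0.0
```

Call:
play_rows([
  [0,0,0,0,0,0,1.0],
  [0,0,0,0,-0.03,0,1.0],
  [0,0,0,0,-0.06,0,1.0],
  [0,0,0,0,-0.06,0,1.0],
])

```text
time: 4.3
eef_pos: [499.2, 17.2, 27.3]
tool_rot: [-0.001, 0.742, 0.671, -0.001]
force: [1.3, -0.2, 0.2]
opening: 0.3
grasp_force: 0.0
```

```bash
python3 st.py;  python3 - <<'E'
from h import *
ci=camera_info("wrist");im=snapshot("wrist");cv2.imwrite("pics/w3.png",cv2.resize(im[120:350,220:500],None,fx=2.6,fy=2.6,interpolation=cv2.INTER_CUBIC)[:,:,::-1])
for r in landmark_of("wrist","chest_drawer0_handle")[:1]:print(r,onz(ci,r["pixel"],39))
for r in landmark_of("wrist","mat_edge")[:1]:print(r,onz(ci,r["pixel"],73))
E
```

```text
4.3 pos [499.2  17.2  27.3] ang 1.4708 z [-0.002  0.    -1.   ] F [ 1.3 -0.2  0.2] open 0.3 gf 0.0
{'pixel': [349.2, 239.7], 'p': 0.8} [519.26598626  13.02872901  39.        ]
{'pixel': [482.2, 265.3], 'p': 0.68} [585.18773229   6.26492254  73.        ]
```

View pics/w3.png

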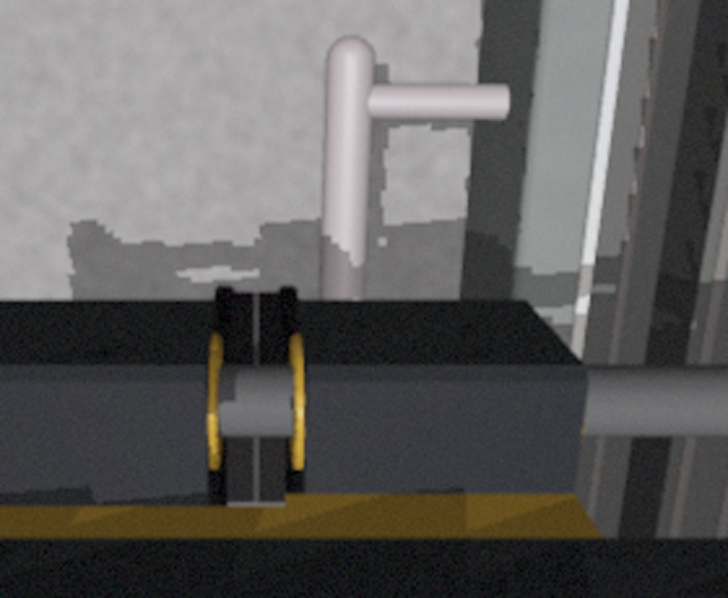

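```bash
python3 - <<'E'
from h import *
ci=camera_info("wrist");p,d=ray(ci,(319,230.8));t=np.array([499.2,17.2,27.3]);ax=np.array([.1,.995,0])
print(ci["position"],d)
for w in(4,9.5):
    k=((t-p)@ax+w)/(d@ax);print(w,p+k*d)
ci=camera_info("side");t=np.array([519.2,15.1,28.])
for px in((300+375/3,100+351/3),(300+357/3,100+349/3)):
    p,d=ray(ci,px)
    for w in(4,9.5):
        k=((t-p)@ax+w)/(d@ax);print("side",w,p+k*d)
E
```

```text
[508.74778696  87.21597067 213.79644721] [-0.03225795 -0.35889163 -0.93794238]
4 [502.78356435  20.85994328  40.3788317 ]
9.5 [503.27595245  26.33809523  54.69566298]
side 4 [510.92245209  19.95201487  45.19309983]
side 9.5 [512.57076264  25.3139937   52.13138701]
side 4 [520.19645967  19.0199538   44.52600991]
side 9.5 [521.72131195  24.39434051  51.47317759]
```

```bash
python3 plan.py 501.1,16.8,27.84,1.4706 539,13,130,-0.1002; python3 plan.py 539,13,130,-0.1002 539,13,8,-0.1002 394,27.5,8,-0.1002
```

```text
[1.0, np.float64(0.0), np.float64(0.127), -0.3405]
[-0.0, np.float64(0.0), np.float64(0.0), 0.4067]
[-0.0, np.float64(-0.4857), np.float64(0.0003), 0.4067]
```

Call:
play_rows([
  [0,0,0,0,0,-0.15,1],
  [0,0,1,0,0,-0.34,1],
  [0,0,1,0,0.127,-0.34,1],
  [0,0,1,0,0.127,-0.34,1],
  [0,0,1,0,0.127,-0.34,1],
  [0,0,1,0,0.127,-0.34,1],
  [0,0,1,0,0.127,-0.34,1],
  [0,0,1,0,0.127,-0.34,1],
  [0,0,1,0,0.127,-0.34,1],
  [0,0,1,0,0.127,-0.34,1],
  [0,0,1,0,0.127,-0.34,1],
  [0,0,1,0,0.127,-0.34,1],
])

```text
time: 5.65
eef_pos: [539.3, 13.0, 129.9]
tool_rot: [-0.0, 0.999, -0.053, 0.0]
force: [-0.8, 0.2, 0.5]
opening: 0.5
grasp_force: 0.0
```

```bash
python3 st.py
```

```text
5.65 pos [539.3  13.  129.9] ang -0.1054 z [ 0.  0. -1.] F [-0.8  0.2  0.5] open 0.5 gf 0.0
```

Call:
play_rows([
  [0,0,0,0,0,0.14,1],
  [0,0,0,0,0,0.26,1],
  [0,0,0,0,0,0.3,1],
  [0,0,0,0,0,0.33,1],
  [0,0,0,0,0,0.36,1],
  [0,0,0,0,0,0.38,1],
  [0,0,0,0,0,0.38,1],
])

```text
time: 6.35
eef_pos: [539.3, 13.0, 16.0]
tool_rot: [0.0, 0.999, -0.05, 0.0]
force: [-0.5, 0.1, 0.5]
opening: 0.7
grasp_force: 0.0
```

```bash
python3 st.py; python3 - <<'E'
from h import *
ci=camera_info("side");im=snapshot("side");cv2.imwrite("pics/s3.png",cv2.resize(im[120:300,320:520],None,fx=3,fy=3,interpolation=cv2.INTER_CUBIC)[:,:,::-1])
E
```

```text
6.35 pos [539.3  13.   16. ] ang -0.1001 z [ 0. -0. -1.] F [-0.5  0.1  0.5] open 0.7 gf 0.0
```

View pics/s3.png

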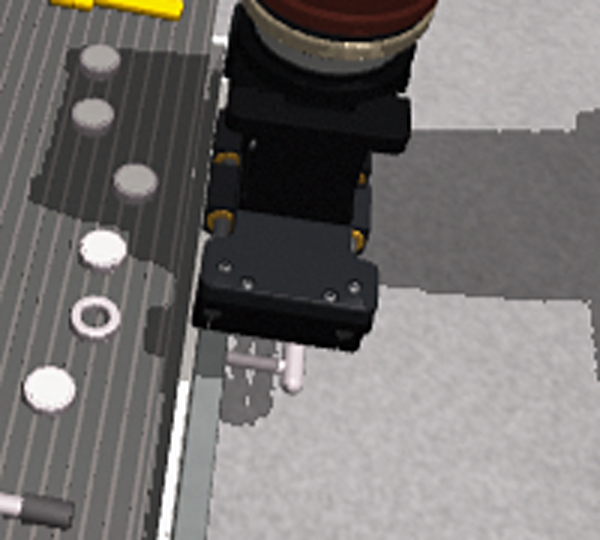

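The gripper is clear of the mat, with no contact. Next I go a little lower and pull.

Call:
play_rows([
  [0,0,0,0,0,0.025,1],
  [0,0,0,-0.02,0,0.025,1],
  [0,0,0,-0.05,0,0.025,1],
  [0,0,0,-0.08,0,0.025,1],
  [0,0,0,-0.11,0,0.025,1],
  [0,0,0,-0.11,0,0.025,1],
])

```text
time: 7.0
eef_pos: [504.3, 16.7, 8.1]
tool_rot: [-0.0, 0.999, -0.05, -0.001]
force: [-0.1, -0.2, 0.4]
opening: 1.0
grasp_force: 0.0
```

```bash
python3 st.py; python3 - <<'E'
from h import *
for n in("top","side"):
    ci=camera_info(n);snapshot(n)
    for r in landmark_of(n,"chest_drawer0_handle")[:1]:print(r,onz(ci,r["pixel"],39))
E
```

```text
7.0 pos [504.3  16.7   8.1] ang -0.0999 z [-0.002  0.    -1.   ] F [-0.1 -0.2  0.4] open 1.0 gf 0.0
```

```bash
python3 - <<'E'
from h import *
t=snapshot("top");s=snapshot("side");w=snapshot("wrist")
a=cv2.resize(t[210:360,180:460],(400,214));b=cv2.resize(s[120:300,320:520],(400,360));c=cv2.resize(w,(400,250))
im=np.zeros((580,800,3),np.uint8);im[:214,:400]=a;im[214:574,:400]=b;im[:250,400:]=c
cv2.imwrite("pics/c1.png",im[:,:,::-1])
E
```

```text
(no output)
```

View pics/c1.png

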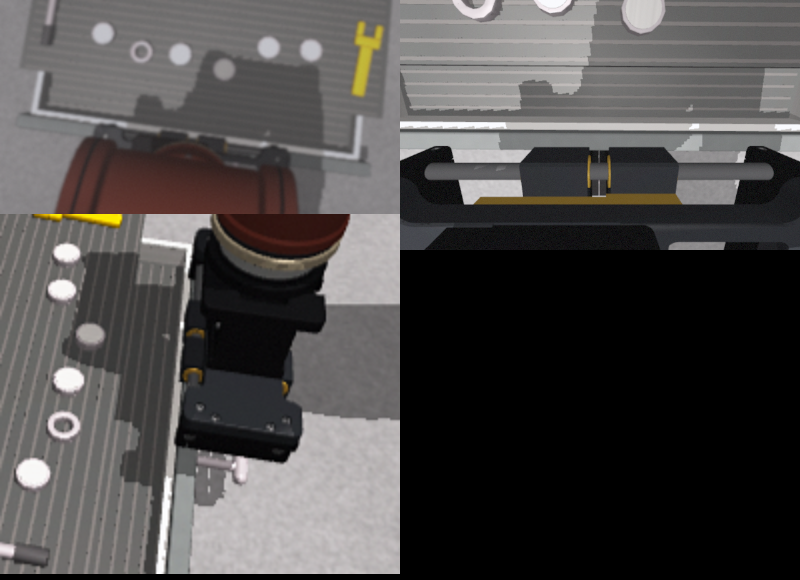

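The drawer is coming out: the tray is now visible between the mat edge and the drawer front. I keep pulling.

Call:
play_rows([
  [0,0,0,-0.06,0,0,1],
  [0,0,0,-0.13,0,0,1],
  [0,0,0,-0.2,0,0,1],
  [0,0,0,-0.26,0,0,1],
  [0,0,0,-0.31,0,0,1],
  [0,0,0,-0.34,0,0,1],
  [0,0,0,-0.36,0,0,1],
  [0,0,0,-0.37,0,0,1],
  [0,0,0,-0.37,0,0,1],
])

```text
time: 8.25
eef_pos: [395.8, 27.4, 8.4]
tool_rot: [0.0, 0.999, -0.05, -0.0]
force: [0.3, 0.1, -0.2]
opening: 0.8
grasp_force: 0.0
```

```bash
python3 st.py; python3 - <<'E'
from h import *
for n in("top","side"):
    ci=camera_info(n);snapshot(n)
    for q,z in(("chest_drawer0_handle",39),("drawer_floor",25),("mat_edge",73)):
        for r in landmark_of(n,q)[:1]:print(q,r,onz(ci,r["pixel"],z))
E
```

```text
8.25 pos [395.8  27.4   8.4] ang -0.1001 z [-0. -0. -1.] F [ 0.3  0.1 -0.2] open 0.8 gf 0.0
drawer_floor {'pixel': [314.3, 302.6], 'p': 0.82} [538.41688427  15.37559892  25.        ]
mat_edge {'pixel': [321.7, 272.9], 'p': 0.76} [587.16968313   4.36552308  73.        ]
drawer_floor {'pixel': [405.7, 217.4], 'p': 0.86} [537.87016799   8.24281025  25.        ]
mat_edge {'pixel': [382.6, 199.8], 'p': 0.56} [581.10971938  14.08584841  73.        ]
```

The drawer is about 152 mm open ahead of the mat edge. I back off and lift clear.

```bash
python3 plan.py 395.8,27.4,8.3,-0.1002 642,-22,138,-0.1002
```

```text
[-0.0, np.float64(0.833), np.float64(0.0817), -0.4323]
```

Call:
play_rows([
  [0,0,0,0.014,0,0,1],
  [0,0,0,0.014,0,0,1],
  [0,0,0,0.014,0,-0.15,1],
  [0,0,0,0.014,0,-0.3,1],
  [0,0,0,0.014,0,-0.43,1],
  [0,0,0,0.014,0,-0.43,0.86],
])

```text
time: 9.25
eef_pos: [404.5, 26.5, 143.5]
tool_rot: [0.0, 0.999, -0.05, 0.006]
force: [0.5, 0.1, 0.6]
opening: 3.5
grasp_force: 0.0
```

Call:
play_rows([
  [0,0,0,0.819,0.082,0,0.86],
  [0,0,0,0.819,0.082,0,0.86],
  [0,0,0,0.819,0.082,0,0.86],
  [0,0,0,0.819,0.082,0,0.86],
  [0,0,0,0.819,0.082,0,0.86],
  [0,0,0,0.819,0.082,0,0.86],
  [0,0,0,0.819,0.082,0,0.86],
])

```text
time: 9.95
eef_pos: [641.2, -22.1, 134.4]
tool_rot: [-0.0, 0.999, -0.05, -0.002]
force: [-0.3, 0.9, -0.9]
opening: 12.3
grasp_force: 0.0
```

```bash
python3 st.py; python3 - <<'E'
from m import *
im=snapshot("side")
for n in("top","side"):
    ci=camera_info(n)
    for q,z in(("chest_drawer0_handle",39),("cell0",73)):
        snapshot(n)
        for r in landmark_of(n,q)[:6]:print(n,q,np.round(r["pixel"],1),onz(ci,r["pixel"],z).round(1))
E
```

```text
9.95 pos [641.2 -22.1 134.4] ang -0.1005 z [-0.004  0.001 -1.   ] F [-0.3  0.9 -0.9] open 12.3 gf 0.0
top chest_drawer0_handle [313.9 302.2] [540.   15.8  39. ]
top cell0 [333.9 254.3] [616.6 -14.   73. ]
top cell0 [305.1 248.1] [625.   31.6  73. ]
side chest_drawer0_handle [509.  229.9] [379.9  27.9  39. ]
side cell0 [350.1 161.3] [636.  -64.8  73. ]
side cell0 [332.7 252.7] [650.7 117.1  73. ]
side cell0 [361.  185.7] [615.7 -11.8  73. ]
side cell0 [352.7 203.8] [627.1  26.5  73. ]
```

Call:
play_rows([
  [0,0,0,0,0,0.13,0.86],
  [0,0,0,0,0,0.2,0.86],
  [0,0,0,0,0,0.23,0.86],
  [0,0,0,0,0,0.235,0.86],
  [0,0,0,0,0,0.235,0.86],
])

```text
time: 10.9
eef_pos: [642.7, -22.1, 67.9]
tool_rot: [0.0, 0.999, -0.05, 0.001]
force: [0.6, -0.2, -0.1]
opening: 12.8
grasp_force: 0.0
```

```bash
python3 st.py; python3 - <<'E'
from h import *
s=snapshot("side");w=snapshot("wrist");t=snapshot("top")
im=np.zeros((600,800,3),np.uint8);im[:300,:400]=cv2.resize(w[100:340,160:480],(400,300));im[300:,:400]=cv2.resize(t[200:320,240:400],(400,300));im[:600,400:]=cv2.resize(s[130:250,310:390],(400,600),interpolation=cv2.INTER_CUBIC)
cv2.imwrite("pics/c2.png",im[:,:,::-1])
ci=camera_info("side")
for z in(66,80,90):print(z,((proj(ci,np.array([642,-22,z])+9.5*np.array([.1,.995,0]))-[310,130])*5+[400,0]).round(0))
E
```

```text
10.9 pos [642.7 -22.1  67.9] ang -0.1002 z [ 0.001 -0.    -1.   ] F [ 0.6 -0.2 -0.1] open 12.8 gf 0.0
66 [569. 285.]
80 [571. 256.]
90 [572. 235.]
```

View pics/c2.png

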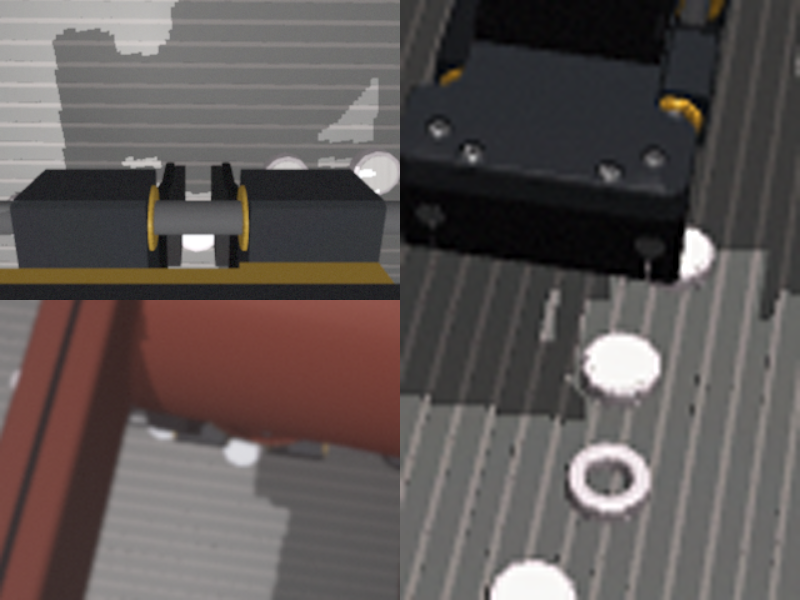

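The wrist view shows the target cell centred between the two fingers. The reported TCP is below the mat's height with no contact, so the real tips sit roughly 20 mm above the reported TCP. I feel for the mat in small steps.

Call:
play_rows([
  [0,0,0,0,0,0.02,0.86],
  [0,0,0,0,0,0.03,0.86],
  [0,0,0,0,0,0.03,0.86],
])

```text
time: 11.35
eef_pos: [641.4, -21.9, 57.1]
tool_rot: [-0.0, 0.999, -0.05, -0.001]
force: [0.3, 0.5, 0.6]
opening: 12.3
grasp_force: 0.0
```

Call:
play_rows([
  [0,0,0,0,0,0.004,0.86],
  [0,0,0,0,0,0.007,0.86],
  [0,0,0,0,0,0.007,0.86],
])

```text
time: 11.65
eef_pos: [641.9, -22.0, 55.6]
tool_rot: [-0.0, 0.999, -0.05, -0.0]
force: [0.2, 0.4, -1.0]
opening: 12.5
grasp_force: 0.0
```

Call:
play_rows([
  [0,0,0,0,0,0.004,0.86],
  [0,0,0,0,0,0.006,0.86],
  [0,0,0,0,0,0.006,0.86],
])

```text
time: 11.95
eef_pos: [641.9, -22.0, 53.8]
tool_rot: [-0.0, 0.999, -0.05, -0.0]
force: [-0.5, -0.9, 0.1]
opening: 12.0
grasp_force: 0.0
```

Call:
play_rows([
  [0,0,0,0,0,0.003,0.86],
  [0,0,0,0,0,0.005,0.86],
  [0,0,0,0,0,0.005,0.86],
])

```text
time: 12.25
eef_pos: [641.9, -22.0, 52.3]
tool_rot: [-0.0, 0.999, -0.05, -0.0]
force: [0.0, -0.3, -0.3]
opening: 12.1
grasp_force: 0.0
```

Call:
play_rows([
  [0,0,0,0,0,0.003,0.86],
  [0,0,0,0,0,0.005,0.86],
  [0,0,0,0,0,0.005,0.86],
])

```text
time: 12.55
eef_pos: [641.9, -22.0, 50.8]
tool_rot: [-0.0, 0.999, -0.05, -0.0]
force: [0.3, 0.1, 0.6]
opening: 12.2
grasp_force: 0.0
```

Call:
play_rows([
  [0,0,0,0,0,0.003,0.86],
  [0,0,0,0,0,0.004,0.86],
  [0,0,0,0,0,0.004,0.86],
])

```text
time: 12.85
eef_pos: [642.0, -22.0, 49.8]
tool_rot: [0.0, 0.999, -0.05, 0.0]
force: [0.0, 0.7, 0.1]
opening: 12.1
grasp_force: 0.1
```

```bash
python3 - <<'E'
from h import *
w=snapshot("wrist");cv2.imwrite("pics/w5.png",cv2.resize(w[180:320,240:400],(800,600) if 0 else (685,600),interpolation=cv2.INTER_CUBIC)[:,:,::-1])
E
python3 st.py
```

```text
12.9 pos [642.  -22.   49.8] ang -0.1002 z [ 0.  0. -1.] F [ 0.8  0.5 -0.2] open 12.4 gf 0.13351606466528665
```

View pics/w5.png

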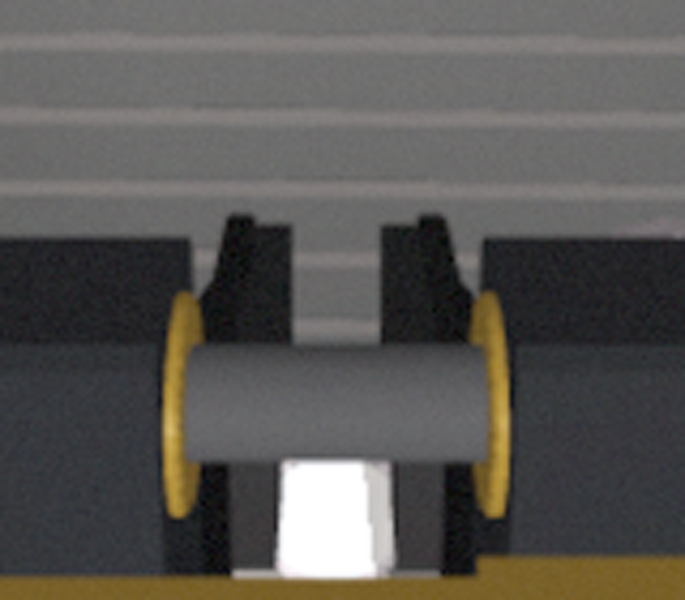

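This shows the fingers straddling the target cell's column, with the cell seen through the gap at the bottom of the crop. There is still no mat contact.

Call:
play_rows([
  [0,0,0,0,0,0.002,0.86],
  [0,0,0,0,0,0.004,0.86],
  [0,0,0,0,0,0.004,0.86],
])

```text
time: 13.2
eef_pos: [642.1, -22.0, 49.7]
tool_rot: [0.0, 0.999, -0.05, 0.0]
force: [-4.0, 0.8, 6.8]
opening: 12.1
grasp_force: 3.7
```

Call:
play_rows([
  [0,0,0,0,0,0.002,0.86],
  [0,0,0,0,0,0.004,0.86],
  [0,0,0,0,0,0.004,0.86],
])

```text
time: 13.5
eef_pos: [642.1, -22.0, 49.7]
tool_rot: [0.0, 0.999, -0.05, 0.0]
force: [-7.5, -0.2, 13.7]
opening: 12.3
grasp_force: 6.9
```

Contact at a reported z of 49.8, so the tips are 23 mm above the reported TCP. I raise about 2 mm off the mat and push the first cell.

Call:
play_rows([
  [0,0,0,0,0,-0.015,0.86],
  [0,0,0,-0.03,0,-0.015,0.86],
  [0,0,0,-0.06,0,-0.015,0.86],
  [0,0,0,-0.09,0,-0.015,0.86],
  [0,0,0,-0.115,0,-0.015,0.86],
  [0,0,0,-0.14,0,-0.015,0.86],
  [0,0,0,-0.165,0,-0.015,0.86],
  [0,0,0,-0.19,0,-0.015,0.86],
  [0,0,0,-0.21,0,-0.015,0.86],
  [0,0,0,-0.21,0,-0.015,0.86],
  [0,0,0,-0.21,0,-0.1,0.86],
  [0,0,0,-0.21,0,-0.2,0.86],
])

```text
time: 14.7
eef_pos: [578.0, -15.5, 106.4]
tool_rot: [-0.0, 0.999, -0.05, -0.002]
force: [0.7, -0.2, 0.6]
opening: 12.3
grasp_force: 0.0
```

```bash
python3 st.py; cat > c.py <<'E'
from m import *
for n in("top","side"):
    ci=camera_info(n);snapshot(n)
    for q in("cell0","spacer"):
        for r in landmark_of(n,q)[:7]:print(n,q,round(r["p"],2),np.round(r["pixel"],1),"mat",onz(ci,r["pixel"],73).round(0)[:2],"drawer",onz(ci,r["pixel"],25).round(0)[:2])
E
python3 c.py;python3 plan.py 579.3,-15.7,106,-0.1002 657,26,106,-0.1002 667,-70.3,106,-.1002
```

```text
14.7 pos [578.  -15.5 106.4] ang -0.1002 z [-0.003  0.001 -1.   ] F [ 0.7 -0.2  0.6] open 12.3 gf 0.0
top cell0 0.36 [251.6 232.3] mat [648. 118.] drawer [652. 126.]
side cell0 0.63 [350.5 144. ] mat [ 638. -107.] drawer [ 638. -159.]
side cell0 0.62 [349.3 159.9] mat [638. -68.] drawer [ 638. -116.]
side cell0 0.57 [395.  204.3] mat [562.  21.] drawer [555. -18.]
side cell0 0.52 [336.3 251.6] mat [646. 115.] drawer [647.  85.]
side cell0 0.47 [352.6 203.3] mat [627.  26.] drawer [627. -13.]
side spacer 0.64 [352.  227.8] mat [626.  72.] drawer [625.  38.]
[-0.0, np.float64(0.2438), np.float64(-0.1642), 0.0]
[-0.0, np.float64(0.3091), np.float64(0.1518), 0.0]
```

The first cell is in the drawer at about (555, -18), and the others are undisturbed. Next is the cell at (625, 30).

Call:
play_rows([
  [0,0,0,0.12,-0.08,0,0.86],
  [0,0,0,0.244,-0.164,0,0.86],
  [0,0,0,0.244,-0.164,0,0.86],
  [0,0,0,0.244,-0.164,0.1,0.86],
  [0,0,0,0.244,-0.164,0.15,0.86],
  [0,0,0,0.244,-0.164,0.17,0.86],
  [0,0,0,0.244,-0.164,0.18,0.86],
  [0,0,0,0.244,-0.164,0.18,0.86],
])

```text
time: 15.8
eef_pos: [656.9, 25.7, 53.5]
tool_rot: [-0.0, 0.999, -0.05, -0.0]
force: [-0.1, -0.2, -1.0]
opening: 12.2
grasp_force: 0.0
```

```bash
python3 st.py
```

```text
15.8 pos [656.9  25.7  53.5] ang -0.1005 z [-0.  0. -1.] F [-0.1 -0.2 -1. ] open 12.2 gf 0.0
```

Call:
play_rows([
  [0,0,0,0,0,0.005,0.86],
  [0,0,0,-0.035,0,0.005,0.86],
  [0,0,0,-0.07,0,0.005,0.86],
  [0,0,0,-0.1,0,0.005,0.86],
  [0,0,0,-0.13,0,0.005,0.86],
  [0,0,0,-0.16,0,0.005,0.86],
  [0,0,0,-0.19,0,0.005,0.86],
  [0,0,0,-0.215,0,0.005,0.86],
  [0,0,0,-0.24,0,0.005,0.86],
  [0,0,0,-0.244,0,0.005,0.86],
  [0,0,0,-0.244,0,-0.08,0.86],
  [0,0,0,-0.244,0,-0.18,0.86],
])

```text
time: 17.0
eef_pos: [582.7, 33.3, 106.3]
tool_rot: [-0.0, 0.999, -0.05, -0.002]
force: [1.0, 0.5, 0.6]
opening: 12.3
grasp_force: 0.0
```

```bash
python3 st.py; python3 c.py;python3 plan.py 584.1,33,107,-0.1002 667.5,-70.2,107,-.1002
```

```text
17.0 pos [582.7  33.3 106.3] ang -0.1002 z [-0.004  0.    -1.   ] F [1.  0.5 0.6] open 12.3 gf 0.0
top cell0 0.63 [396.1 244.7] mat [ 634. -112.] drawer [ 638. -120.]
side cell0 0.58 [351.7 142.6] mat [ 636. -111.] drawer [ 636. -163.]
side cell0 0.51 [336.2 249.9] mat [646. 112.] drawer [647.  82.]
side cell0 0.49 [392.9 223.3] mat [566.  58.] drawer [559.  22.]
side cell0 0.42 [346.3 160.7] mat [642. -66.] drawer [ 643. -113.]
side cell0 0.42 [392.2 201.9] mat [566.  17.] drawer [560. -23.]
side spacer 0.44 [349.9 229.4] mat [629.  75.] drawer [628.  41.]
[-0.0, np.float64(0.311), np.float64(0.3145), 0.0]
```

Two cells are in the drawer. Next is the third, at (635.6, -67).

Call:
play_rows([
  [0,0,0,0.1,0.1,0,0.86],
  [0,0,0,0.2,0.2,0,0.86],
  [0,0,0,0.311,0.314,0,0.86],
  [0,0,0,0.311,0.314,0,0.86],
  [0,0,0,0.311,0.314,0.1,0.86],
  [0,0,0,0.311,0.314,0.15,0.86],
  [0,0,0,0.311,0.314,0.175,0.86],
  [0,0,0,0.311,0.314,0.18,0.86],
  [0,0,0,0.311,0.314,0.18,0.86],
])

```text
time: 18.2
eef_pos: [667.6, -69.3, 53.5]
tool_rot: [-0.0, 0.999, -0.05, -0.0]
force: [0.1, 0.7, -0.3]
opening: 12.3
grasp_force: 0.0
```

```bash
python3 st.py; python3 -c "
print((667-584)*.995-(-70-7.6)*.1)"
```

```text
18.2 pos [667.6 -69.3  53.5] ang -0.0996 z [-0.  0. -1.] F [ 0.1  0.7 -0.3] open 12.3 gf 0.0
90.345
```

Call:
play_rows([
  [0,0,0,0,0,0.005,0.86],
  [0,0,0,-0.04,0,0.005,0.86],
  [0,0,0,-0.08,0,0.005,0.86],
  [0,0,0,-0.115,0,0.005,0.86],
  [0,0,0,-0.15,0,0.005,0.86],
  [0,0,0,-0.18,0,0.005,0.86],
  [0,0,0,-0.21,0,0.005,0.86],
  [0,0,0,-0.24,0,0.005,0.86],
  [0,0,0,-0.265,0,0.005,0.86],
  [0,0,0,-0.29,0,0.005,0.86],
  [0,0,0,-0.31,0,0.005,0.86],
  [0,0,0,-0.31,0,0.005,0.86],
])

```text
time: 19.4
eef_pos: [574.3, -60.4, 51.7]
tool_rot: [-0.0, 0.999, -0.05, -0.0]
force: [-0.2, -0.4, 0.5]
opening: 12.2
grasp_force: 0.0
```

Call:
play_rows([
  [0,0,0,0,0,-0.1,0.86],
  [0,0,0,0,0,-0.25,0.86],
  [0,0,0,0,0.15,-0.4,0.86],
  [0,0,0,0,0.3,-0.4,0.86],
  [0,0,0,0,0.45,-0.4,0.86],
  [0,0,0,0,0.6,-0.4,0.86],
  [0,0,0,-0.2,0.8,-0.4,0.86],
  [0,0,0,-0.3,0.9,-0.4,0.86],
  [0,0,0,-0.4,0.9,-0.4,0.86],
  [0,0,0,-0.4,0.9,-0.4,0.86],
])

```text
time: 20.4
eef_pos: [424.2, -318.9, 171.1]
tool_rot: [-0.0, 0.999, -0.052, -0.001]
force: [-0.6, -0.2, -0.2]
opening: 12.2
grasp_force: 0.0
```

```bash
python3 st.py; python3 c.py; python3 - <<'E'
from m import *
t=snapshot("top");s=snapshot("side")
# bright blobs of disc size over mat/drawer in both views
for n,im,box in(("top",t,(210,330,190,460)),("side",s,(110,330,320,500))):
    ci=camera_info(n);g=im.min(axis=2);m=np.zeros_like(g);r0,r1,c0,c1=box;m[r0:r1,c0:c1]=(g[r0:r1,c0:c1]>150)
    k,_,st,ce=cv2.connectedComponentsWithStats(m)
    for i in range(1,k):
        if st[i,4]>35:print(n,st[i,2:],ce[i].round(0),"mat",onz(ci,ce[i],80)[:2].round(0),"drw",onz(ci,ce[i],32)[:2].round(0))
    for r in landmark_of(n,"drawer_floor")[:1]:print(n,"floor",onz(ci,r["pixel"],25).round(0))
E
```

```text
20.4 pos [ 424.2 -318.9  171.1] ang -0.1048 z [-0.003  0.001 -1.   ] F [-0.6 -0.2 -0.2] open 12.2 gf 0.0
top cell0 0.73 [361.3 294.1] mat [557. -58.] drawer [555. -62.]
top cell0 0.72 [302.2 291.9] mat [557.  34.] drawer [555.  36.]
top cell0 0.72 [332.  293.3] mat [557. -12.] drawer [554. -14.]
top cell0 0.61 [250.9 232. ] mat [648. 119.] drawer [653. 128.]
top cell0 0.58 [397.2 246.7] mat [ 631. -113.] drawer [ 635. -122.]
top spacer 0.49 [276.7 245.3] mat [628.  77.] drawer [631.  82.]
side cell0 0.67 [391.4 204.2] mat [568.  22.] drawer [561. -17.]
side cell0 0.65 [393.6 185.3] mat [564. -18.] drawer [557. -61.]
side cell0 0.64 [392.1 227.8] mat [567.  66.] drawer [560.  31.]
side cell0 0.63 [350.5 142.8] mat [ 638. -110.] drawer [ 638. -162.]
side cell0 0.58 [333.9 248.5] mat [650. 110.] drawer [651.  80.]
side spacer 0.58 [347.3 229.7] mat [633.  76.] drawer [632.  42.]
top [ 14  15 160] [251. 233.] mat [646. 117.] drw [651. 125.]
top [14 14 69] [278. 246.] mat [627.  73.] drw [630.  78.]
top [ 14  15 166] [397. 245.] mat [ 634. -112.] drw [ 638. -121.]
top [ 16  70 273] [202. 
[... 524 characters left out ...]
47 448] [493. 182.] mat [407. -35.] drw [384. -80.]
side [ 14  10 109] [398. 184.] mat [558. -16.] drw [551. -59.]
side [ 14  12 126] [396. 204.] mat [562.  25.] drw [555. -14.]
side [11 36 97] [497. 218.] mat [413.  39.] drw [392.   1.]
side [ 16  13 108] [351. 225.] mat [627.  72.] drw [626.  37.]
side [ 15  13 144] [394. 227.] mat [565.  70.] drw [558.  35.]
side [ 17  15 192] [336. 249.] mat [646. 115.] drw [647.  85.]
side [  6  56 183] [498. 296.] mat [434. 165.] drw [415. 140.]
side [ 8  6 39] [323. 287.] mat [659. 175.] drw [661. 150.]
side [102  20 453] [409. 321.] mat [549. 209.] drw [541. 188.]
side [17  4 38] [368. 328.] mat [599. 224.] drw [596. 204.]
side floor [540.  10.  25.]
```

Both cameras show three cells on the drawer floor. Two cells and the ring are where they started on the mat, the drawer is open, and the arm is clear.

```bash
python3 -c "from workcell import *;print(finish_job())"
```

```text
the job is handed in; nothing more can be done
None
```

The job is handed in: exactly three coin cells lie in the open drawer, and the other two and the spacer ring are still on the mat where they started. The arm was clear of everything and about 20 s of the 53 s were used.

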